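Switch over the suspension bleeding machine

TASK

Switch the bleeding machine over to its other setting: pull the T-handle selector on its top up out of its slot, turn it clockwise (seen from above) until you feel it drop into the next slot, then push it fully home and let go. Do not force it: where the next slot lies has to be found by feel, so stop turning as soon as it catches; leave the other things on the bench where they are.

Things in the scene. Friction and masses are not known exactly. Their poses are not given: they have to be found in the camera images.
- console: the bleeding machine: low black box with a grey top, 240 x 320 mm, 110 mm high, fixed. Origin: centre of its underside; x along the 240 mm side, y along the 320 mm side, z up. The selector's vertical axis stands at x 0, y +60 mm. At least 90 mm from that axis: a round gauge 22 mm high and two brass hose ports 26 mm high on the top
- handle (a point): centre of the selector's T-bar, on the turning axis, 154 mm above the bench when fully in. Bar: black, 96 mm long, 14 wide, 20 high (10 above and below this point). A 13 mm stem leads from it to an aluminium skirt disc, 88 mm across, its upper face 25 mm below this point. Site y runs along the bar, z up; moves with the selector
- handle_end (a point): middle of one end face of the T-bar, 48 mm from the axis along the bar (the end that lies towards the console's +y at the start)
- pull (a joint): selector lift, m: 0 home (start), 0.016 upper stop. Its key clears the ring above 0.012. Pulling takes 2 N, rising to 10 N at the stop (friction 2.5 N, spring, weight). Let go between slots it sinks and rides on the ring at 0.012; over the next slot it drops to about 0.0065 by itself and is caught (hard stop both ways); some 5 N then push it home
- turn (a joint): turn of the selector, rad, clockwise from above positive: 0 in the start slot (bar along the console's y), end stop 2.1. The next slot is hidden under the skirt on an adjustable ring, somewhere from 1.05 to 1.64, not told. Play in a slot about 0.08 either way; elsewhere the ring is unbroken. Turning takes under 0.15 N m; the key, 32 mm off the axis, must never bear over 60 N
- spray: bystander: aerosol can, 60 mm across, 190 mm high, standing beyond the console's +y end; origin at the centre of its underside
- dish: bystander: small steel bowl, 90 mm across, 35 mm high, off the console's +y end; origin at the centre of its underside
- damper: bystander: black damper body 150 x 30 x 30 mm with a steel rod, lying off the console's -y end; origin at the underside of the black body's middle

How it is judged:
By the outcome, as a careful person would: the job done as asked, in the order asked, and still so for the second after the job is handed in, with the robot touching nothing.
It also fails if it takes over 51 s, if anything falls off the work surface, if the arm or the gripper's body presses on something with over 40 N, if the wrist force passes 120 N, or if a joint passes its speed limit or range.

ROBOT

A 6-joint arm with a two-finger parallel gripper is mounted at the origin on the work surface. World frame = base frame: x ahead of the robot, y to its left, z up, the work surface at z = 0. Lengths are in m, angles in rad, forces in N, time in s.
With the tool pointing down it reaches from about 0.4 to 0.925 m from the base axis. Payload 12.5 kg.
Tool frame: the origin (TCP) lies where the fingers leave the gripper's body, on its centre line; the fingertips stand 78 mm ahead of it and the grasp point (between the pads) lies 59 mm ahead of it (r.tip_reach is the distance from the TCP to the fingertips, in m); z points along the fingers, y is the line along which they close (so a half turn about z gives the same grasp; the last joint's range is limited). The gripper opens to 95 mm and grips with 3 to 60 N. Pads are 20 mm wide; open, the fingers measure 119 mm over their backs; the gripper's body (75 mm by 180 mm) begins 59 mm behind the grasp point.
Start: joints at [1.01, 0.491, 1.559, -0, 1.092, -0.106], TCP at [0.275, 0.561, 0.292] pointing down, gripper open.
Joint ranges: [-3.1, 3.1], [-0.84, 2.19], [0.05, 2.79], [-1.13, 4.28], [0.06, 2.93], [-2.69, 2.69]. Speed limits (rad/s): [2.22, 2.22, 2.79, 3.14, 3.14, 3.14].

INTERFACE

Orientations are given as a rotation vector (axis times angle).
In Python, from rig import r gives the robot as it stands.
- The arm moves only by the tool jog_arm, never from a script. Its argument "increments" is a list of rows, each an object with "delta_pos": the shift along the tool's x, y, z in mm, a list of three; "turn": the turn, a rotation vector about the tool's x, y, z in rad, a list of three; "jaw": the opening, from -1 (shut) to 1 (fully open). A call has 1 to 5 rows; each row is the pose to reach, as a shift and turn from the pose commanded when the call began, along the tool's axes at that moment; what a row does not reach only later rows make up. A row lasts 1/12 s, in which the tool goes at most 41.7 mm and 7.16 degrees, less where a joint would pass 70% of its speed; a pose out of reach is approached as far as the arm can. A call with a gripper value outside its range is refused whole. The fingers move at their own pace and stop on an object; the grip force is fixed at half the most. Time passes only in rows, so rows that repeat a pose let the fingers close. It gives the time, the measured TCP pose, the force, the opening and the grip force at its end, in the units of the state.
- r.get_state(): the state, without advancing time (a new reading comes with each control period).
- r.capture(name): name is "scene" or "top" or "wrist"; returns the picture (420x560x3 uint8, red, green, blue); there is no depth.
- r.camera_info(name): a dict with "camera_matrix" (3x3 intrinsics, pixels), "dist_coeffs" ([k1, k2, p1, p2, k3] as OpenCV has them; the pictures are not rectified), "view" (4x4, takes a point from world to camera coordinates). Camera axes: x right, y down, z forward; pixel columns grow to the right and rows downward; lengths in m; the calibration is good to about 2 mm. A picture is of the moment at which its call begins: read the wrist's pose just before it. camera_info takes no time and is no camera call; for the wrist camera it gives the pose at the moment of the call.
- r.job_done(): hands the job in; it is judged then, once.
The state is a dict: "t": time; "joint_positions": joint angles; "qd": joint speeds; "tau": joint torques, N m; "tool_pos": TCP position; "eef_rot": TCP orientation; "force": force on the tool from outside, world axes, zero at the start; "wrist_torque": the same for the moment, N m; "grip_width": finger opening in m; "grip_force": force on a finger pad.
Only numpy, scipy, OpenCV 4.12 (cv2) and the standard library are available. Lean on these libraries where they do the work, as an engineer would, in place of code of your own. Each camera call takes 0.05 s, during which the arm holds its last target. There are 200 camera calls.

## Working session

There is one attempt and no reset: what is moved stays moved. The work goes in short steps, Python scripts to look and compute and a tool call to move; the robot and the scene stay as the last step left them, time stands still between calls to the robot, and variables do not carry over. Pictures are saved under pics/ and viewed, at most 10 in all, crops included, and the job is handed in when it is done.

Besides the shell and the picture viewer there is one more tool, called after "Call:" by a JSON object that holds its "name" and its "arguments", one argument or row to a line. jog_arm: Moves the arm, as the interface text tells. Its arguments: {"type":"object","properties":{"increments":{"type":"array"}},"required":["increments"]}

```bash
mkdir -p pics
python3 - <<'E'
from rig import r
import cv2,numpy as np
for n in("top","scene"):
    i=r.capture(n);cv2.imwrite(f"pics/{n}0.png",i[:,:,::-1])
    c=r.camera_info(n);print(n,np.round(c["camera_matrix"],1).tolist(),c["dist_coeffs"],np.round(c["view"],3).tolist())
s=r.get_state();print({k:np.round(v,3).tolist() for k,v in s.items()})
E
```

```text
top [[542.0, 0.0, 277.7], [0.0, 542.0, 205.2], [0.0, 0.0, 1.0]] [0.02567454 0.         0.         0.         0.        ] [[-0.029, -1.0, -0.011, 0.033], [-0.996, 0.029, -0.087, 0.555], [0.087, 0.008, -0.996, 1.212], [0.0, 0.0, 0.0, 1.0]]
scene [[510.0, 0.0, 283.6], [0.0, 510.0, 213.6], [0.0, 0.0, 1.0]] [-0.05284245  0.          0.          0.          0.        ] [[0.217, 0.976, 0.0, -0.157], [0.789, -0.176, -0.588, -0.339], [-0.574, 0.128, -0.809, 1.484], [0.0, 0.0, 0.0, 1.0]]
{'t': 0.1, 'joint_positions': [1.01, 0.491, 1.559, 0.0, 1.092, -0.106], 'qd': [0.002, -0.001, -0.002, 0.002, 0.001, -0.001], 'tau': [0.002, -61.362, -25.861, 0.069, 0.047, -0.0], 'tool_pos': [0.274, 0.561, 0.292], 'eef_rot': [-0.708, -3.06, 0.001], 'force': [-0.111, -0.296, 0.49], 'wrist_torque': [0.015, -0.05, -0.04], 'grip_force': 0.0, 'grip_width': 0.095}
```

View pics/top0.png

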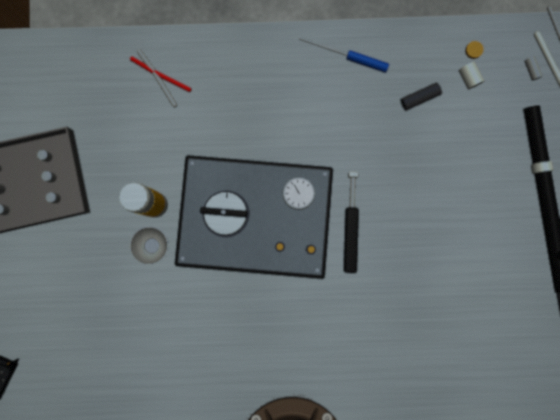

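View pics/scene0.png

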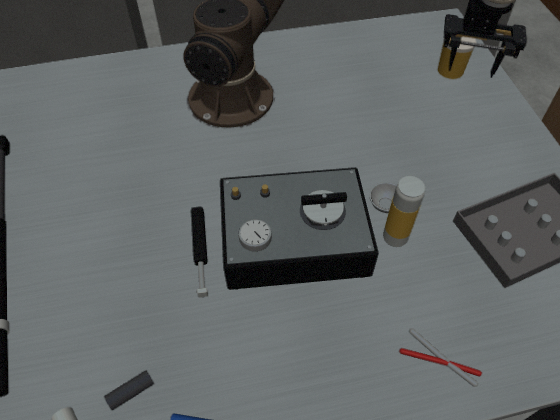

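The top view shows the bar running from about (201,211) to (248,213) on the disc at (225,213). The can (135,198) and dish (149,245) lie to the left, towards +y, and the damper (351,225) to the right. In the scene view the bar runs from (302,200) to (347,197).

```bash
cat > h.py <<'E'
from rig import r
import cv2,numpy as np
from scipy.spatial.transform import Rotation as R
def ray(c,p,z):
    K=np.array(c["camera_matrix"]);V=np.array(c["view"])
    u=cv2.undistortPoints(np.array(p,float).reshape(-1,1,2),K,np.array(c["dist_coeffs"])).reshape(-1,2)
    d=np.c_[u,np.ones(len(u))]@V[:3,:3];o=-V[:3,:3].T@V[:3,3]
    return o+d*((z-o[2])/d[:,2])[:,None]
def bar(name,img,box,z,thr=45):
    x0,y0,x1,y1=box
    m=(img[y0:y1,x0:x1].max(2)<thr).astype(np.uint8)
    n,l,s,ce=cv2.connectedComponentsWithStats(m);k=1+s[1:,4].argmax()
    pts=np.argwhere(l==k)[:,::-1]+[x0,y0]
    q=cv2.boxPoints(cv2.minAreaRect(pts.astype(np.float32)));return q,ray(r.camera_info(name),q,z),s[k,4]
E
python3 - <<'E'
from h import *
for n,b in(("top",(192,190,256,235)),("scene",(295,185,355,212))):
    q,p,a=bar(n,cv2.imread(f"pics/{n}0.png"),b,.16)
    e=p[np.argsort(p[:,1])];A=e[:2].mean(0);B=e[2:].mean(0)
    print(n,a,q.round(1).tolist(),"c",((A+B)/2).round(4),"len",np.linalg.norm(B-A).round(4),"dir",np.arctan2(*(B-A)[[1,0]]).round(3))
# console corners
p=ray(r.camera_info("top"),[(188,157),(331,168),(323,276),(177,265)],.11);print(p.round(3))
c=(p.mean(0));y=(p[0]+p[3]-p[1]-p[2]);y/=np.linalg.norm(y);print("axis expected",c+.06*y,np.arctan2(y[1],y[0]))
E
```

```text
top 103 [[225.8000030517578, 215.0], [226.10000610351562, 209.89999389648438], [247.3000030517578, 211.0], [247.0, 216.10000610351562]] c [0.5304 0.0995 0.16  ] len 0.0431 dir 1.489
scene 403 [[300.29998779296875, 195.60000610351562], [345.79998779296875, 191.60000610351562], [346.6000061035156, 201.10000610351562], [301.1000061035156, 205.10000610351562]] c [0.5365 0.1269 0.16  ] len 0.096 dir 1.461
[[ 0.657  0.205  0.11 ]
 [ 0.624 -0.1    0.11 ]
 [ 0.396 -0.075  0.11 ]
 [ 0.428  0.231  0.11 ]]
axis expected [0.53292157 0.12504737 0.11      ] 1.465349229453066
```

```bash
cat >> h.py <<'E'
def goal(xyz,yaw):
    s=r.get_state();A=R.from_rotvec(s["eef_rot"])
    y=[np.cos(yaw),np.sin(yaw),0];z=[0,0,-1];G=R.from_matrix(np.c_[np.cross(y,z),y,z])
    print("mm",(A.inv().apply(np.array(xyz)-s["tool_pos"])*1e3).round(1).tolist(),"turn",(A.inv()*G).as_rotvec().round(4).tolist())
E
python3 -c "
from h import *
goal([.533,.126,.30],-.107)"
```

```text
mm [-423.5, -277.5, -8.1] turn [-0.0009, 0.0005, 1.223]
```

Call:
{"name": "jog_arm", "arguments": {
  "increments": [
    {"delta_pos": [-35,-23,0],"turn": [0,0,0.1],"jaw": 1},
    {"delta_pos": [-70,-46,0],"turn": [0,0,0.2],"jaw": 1},
    {"delta_pos": [-104,-68,-2],"turn": [0,0,0.3],"jaw": 1},
    {"delta_pos": [-138,-90,-3],"turn": [0,0,0.4],"jaw": 1},
    {"delta_pos": [-172,-113,-4],"turn": [0,0,0.5],"jaw": 1}
  ]
}}

```text
t: 0.52
tool_pos: [0.3799, 0.3828, 0.2961]
eef_rot: [-1.45, -2.787, 0.0]
force: [1.7, 0.2, 0.1]
grip_width: 0.0948
grip_force: 0.0
```

```bash
python3 -c "
from h import *
goal([.533,.126,.30],-.107)"
```

```text
mm [-298.1, -22.0, -3.9] turn [-0.0003, 0.0001, 0.7185]
```

Call:
{"name": "jog_arm", "arguments": {
  "increments": [
    {"delta_pos": [-36,-3,-1],"turn": [0,0,0.09],"jaw": 1},
    {"delta_pos": [-74,-6,-2],"turn": [0,0,0.18],"jaw": 1},
    {"delta_pos": [-112,-8,-2],"turn": [0,0,0.28],"jaw": 1},
    {"delta_pos": [-150,-11,-3],"turn": [0,0,0.37],"jaw": 1},
    {"delta_pos": [-188,-14,-4],"turn": [0,0,0.46],"jaw": 1}
  ]
}}

```text
t: 0.93
tool_pos: [0.4772, 0.2211, 0.3001]
eef_rot: [-2.047, -2.383, 0.0]
force: [0.9, 0.8, 0.5]
grip_width: 0.0951
grip_force: 0.0
```

```bash
python3 -c "
from h import *
goal([.533,.126,.30],-.107)"
```

```text
mm [-102.5, 40.8, 0.1] turn [-0.0003, 0.0, 0.2586]
```

Call:
{"name": "jog_arm", "arguments": {
  "increments": [
    {"delta_pos": [-32,12,0],"turn": [0,0,0.08],"jaw": 1},
    {"delta_pos": [-64,25,0],"turn": [0,0,0.16],"jaw": 1},
    {"delta_pos": [-90,36,0],"turn": [0,0,0.23],"jaw": 1},
    {"delta_pos": [-102,41,0],"turn": [0,0,0.26],"jaw": 1},
    {"delta_pos": [-102,41,0],"turn": [0,0,0.26],"jaw": 1}
  ]
}}

```text
t: 1.35
tool_pos: [0.534, 0.1265, 0.2999]
eef_rot: [-2.338, -2.098, 0.0]
force: [0.2, -0.4, 0.1]
grip_width: 0.095
grip_force: 0.0
```

```bash
python3 -c "
from h import *
i=r.capture('wrist')[:,:,::-1];cv2.imwrite('pics/w1.png',i);c=r.camera_info('wrist');np.savez('w1.npz',**{k:np.array(v) for k,v in c.items()})
goal([.533,.126,.216],-.107)
V=np.array(c['view']);p=V[:3,:3]@[.533,.126,.164]+V[:3,3];K=np.array(c['camera_matrix']);print(K@p/p[2],c['dist_coeffs'])"
```

```text
mm [-1.9, 0.1, 83.8] turn [-0.0008, 0.0, 0.002]
[283.13345392 221.39550709   1.        ] [-0.02166745  0.          0.          0.          0.        ]
```

View pics/w1.png

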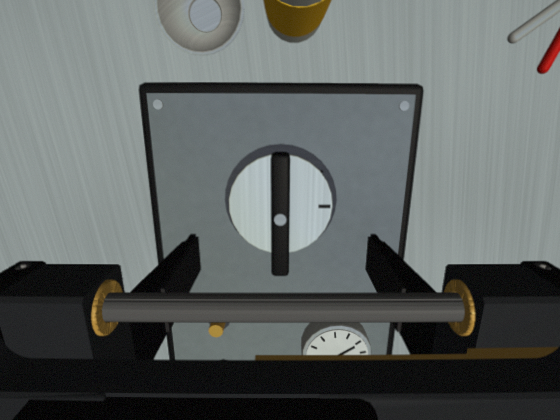

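The wrist view shows the bar upright from (280,152) to (280,275), with its centre dot at (280,220). That is 3 px from the predicted (283,221). I'll refine the position with the bar mask.

Run:
```python
from h import *
c=dict(np.load('w1.npz'));i=cv2.imread('pics/w1.png')
print("dot",ray(c,[(280,220)],.164).round(4))
m=(i.max(2)<60).astype(np.uint8);m[:145]=0;m[285:]=0;m[:,:255]=0;m[:,305:]=0
l=[]
for a in list(range(160,210,3))+list(range(230,250,3)):
    x=np.where(m[a])[0]; l.append((x.mean(),a))
p=ray(c,l,.164);f=cv2.fitLine(p[:,:2].astype(np.float32),cv2.DIST_HUBER,0,.01,.01).ravel();d=f[:2]*np.sign(f[1])
print("dir",np.arctan2(d[1],d[0]))
e=ray(c,[(280,152),(280,275)],.164);print(e.round(4),e.mean(0),np.linalg.norm(e[1]-e[0]))
C=ray(c,[(280,220)],.164)[0];goal([C[0],C[1],.216],np.arctan2(d[1],d[0])-np.pi/2)
```

```text
dot [[0.5308 0.1273 0.164 ]]
dir 1.4637281
[[0.5362 0.1774 0.164 ]
 [0.5259 0.0821 0.164 ]] [0.53105425 0.12971266 0.164     ] 0.09585240608866519
mm [-0.8, -2.2, 83.8] turn [-0.0008, 0.0, 0.0021]
```

Call:
{"name": "jog_arm", "arguments": {
  "increments": [
    {"delta_pos": [0,-1,20],"turn": [0,0,0],"jaw": 1},
    {"delta_pos": [0,-2,45],"turn": [0,0,0],"jaw": 1},
    {"delta_pos": [0,-2,70],"turn": [0,0,0],"jaw": 1},
    {"delta_pos": [0,-2,84],"turn": [0,0,0],"jaw": 1},
    {"delta_pos": [0,-2,84],"turn": [0,0,0],"jaw": 1}
  ]
}}

```text
t: 1.82
tool_pos: [0.5292, 0.13, 0.2136]
eef_rot: [-2.329, -2.104, 0.006]
force: [0.5, 0.1, -0.7]
grip_width: 0.095
grip_force: 0.0
```

Call:
{"name": "jog_arm", "arguments": {
  "increments": [
    {"delta_pos": [0,0,0],"turn": [0,0,0],"jaw": -0.4},
    {"delta_pos": [0,0,0],"turn": [0,0,0],"jaw": -0.6},
    {"delta_pos": [0,0,0],"turn": [0,0,0],"jaw": -0.65}
  ]
}}

```text
t: 2.07
tool_pos: [0.5311, 0.1292, 0.2175]
eef_rot: [2.332, 2.104, 0.003]
force: [0.1, -0.2, -0.3]
grip_width: 0.0806
grip_force: 0.0
```

Call:
{"name": "jog_arm", "arguments": {
  "increments": [
    {"delta_pos": [0,0,0],"turn": [0,0,0],"jaw": -1},
    {"delta_pos": [0,0,0],"turn": [0,0,0],"jaw": -1},
    {"delta_pos": [0,0,0],"turn": [0,0,0],"jaw": -1},
    {"delta_pos": [0,0,0],"turn": [0,0,0],"jaw": -1},
    {"delta_pos": [0,0,0],"turn": [0,0,0],"jaw": -1}
  ]
}}

```text
t: 2.48
tool_pos: [0.531, 0.1287, 0.2164]
eef_rot: [2.334, 2.103, 0.0]
force: [0.8, 0.6, -0.1]
grip_width: 0.047
grip_force: 0.0
```

Call:
{"name": "jog_arm", "arguments": {
  "increments": [
    {"delta_pos": [0,0,0],"turn": [0,0,0],"jaw": -1},
    {"delta_pos": [0,0,0],"turn": [0,0,0],"jaw": -1},
    {"delta_pos": [0,0,0],"turn": [0,0,0],"jaw": -1},
    {"delta_pos": [0,0,0],"turn": [0,0,0],"jaw": -1},
    {"delta_pos": [0,0,0],"turn": [0,0,0],"jaw": -1}
  ]
}}

```text
t: 2.9
tool_pos: [0.5313, 0.1287, 0.2163]
eef_rot: [2.333, 2.102, 0.002]
force: [10.7, -0.9, -1.6]
grip_width: 0.0141
grip_force: 20.5
```

Call:
{"name": "jog_arm", "arguments": {
  "increments": [
    {"delta_pos": [0,0,0],"turn": [0,0,0],"jaw": -1},
    {"delta_pos": [0,0,0],"turn": [0,0,0],"jaw": -1}
  ]
}}

```text
t: 3.07
tool_pos: [0.5316, 0.1287, 0.2165]
eef_rot: [2.333, 2.102, 0.002]
force: [5.1, -0.5, -0.9]
grip_width: 0.014
grip_force: 30.0
```

```bash
python3 -c "
from h import *
print(r.get_state())"
```

```text
{'t': 3.0667, 'joint_positions': array([ 1.16683103e-01,  4.73181003e-01,  1.83514432e+00, -1.01641640e-04,
        8.31293147e-01,  2.20830533e-01]), 'qd': array([ 0.00017944,  0.00149224,  0.0022821 ,  0.0002049 ,  0.00149311,
       -0.00061375]), 'tau': array([ 1.09324045e+00, -5.48430419e+01, -1.79573518e+01,  3.15546328e-01,
        1.28048066e+00, -2.25232041e-02]), 'tool_pos': array([0.5316488 , 0.12865399, 0.21647742]), 'eef_rot': array([2.33309028, 2.10207777, 0.00246069]), 'force': array([ 5.14952395, -0.46104201, -0.92742408]), 'wrist_torque': array([-0.25507137, -0.79814446, -0.05572957]), 'grip_force': 29.998233318328857, 'grip_width': 0.014039742632186318}
```

Call:
{"name": "jog_arm", "arguments": {
  "increments": [
    {"delta_pos": [0,0.5,-3],"turn": [0,0,0],"jaw": -1},
    {"delta_pos": [0,0.5,-6],"turn": [0,0,0],"jaw": -1},
    {"delta_pos": [0,0.5,-9],"turn": [0,0,0],"jaw": -1},
    {"delta_pos": [0,0.5,-12],"turn": [0,0,0],"jaw": -1},
    {"delta_pos": [0,0.5,-14.5],"turn": [0,0,0],"jaw": -1}
  ]
}}

```text
t: 3.48
tool_pos: [0.5317, 0.1286, 0.2307]
eef_rot: [2.334, 2.103, 0.001]
force: [6.9, 0.6, -9.0]
grip_width: 0.014
grip_force: 30.0
```

Call:
{"name": "jog_arm", "arguments": {
  "increments": [
    {"delta_pos": [0,0,0],"turn": [0,0,0],"jaw": -1},
    {"delta_pos": [0,0,0],"turn": [0,0,0],"jaw": -1},
    {"delta_pos": [0,0,0],"turn": [0,0,0],"jaw": -1}
  ]
}}

```text
t: 3.73
tool_pos: [0.5317, 0.1286, 0.2308]
eef_rot: [2.334, 2.103, 0.001]
force: [5.9, -0.7, -2.8]
grip_width: 0.0135
grip_force: 30.0
```

```bash
cat >> h.py <<'E'
def st():
    s=r.get_state();A=R.from_rotvec(s["eef_rot"]).as_matrix()
    print("z %.4f yaw %.4f tau %.3f F %s xy %s w %.4f q6 %.2f tilt %s"%(s["tool_pos"][2],np.arctan2(A[1,1],A[0,1]),s["wrist_torque"][2],s["force"].round(1),s["tool_pos"][:2].round(4),s["grip_width"],s["joint_positions"][5],A[:2,2].round(4)))
E
python3 -c "
from h import *
st()"
```

```text
z 0.2308 yaw -0.1040 tau -0.012 F [ 5.9 -0.7 -2.8] xy [0.5317 0.1286] w 0.0135 q6 0.22 tilt [0.0008 0.0001]
```

Run:
```python
from h import *
st()
a=cv2.imread('pics/scene0.png');b=r.capture('scene')[:,:,::-1]
w=r.capture('wrist')[:,:,::-1]
o=[cv2.resize(x[140:240,260:390],None,fx=3,fy=3) for x in (a,b)]
cv2.imwrite('pics/s2.png',np.hstack(o));cv2.imwrite('pics/w2.png',w);st()
```

```text
z 0.2308 yaw -0.1040 tau -0.012 F [ 5.9 -0.7 -2.8] xy [0.5317 0.1286] w 0.0135 q6 0.22 tilt [0.0008 0.0001]
z 0.2308 yaw -0.1041 tau -0.010 F [ 5.2  0.1 -3.4] xy [0.5317 0.1286] w 0.0138 q6 0.22 tilt [0.0008 0.0001]
```

View pics/s2.png

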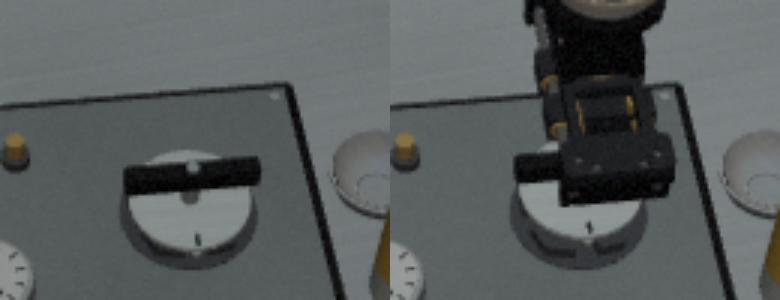

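View pics/w2.png

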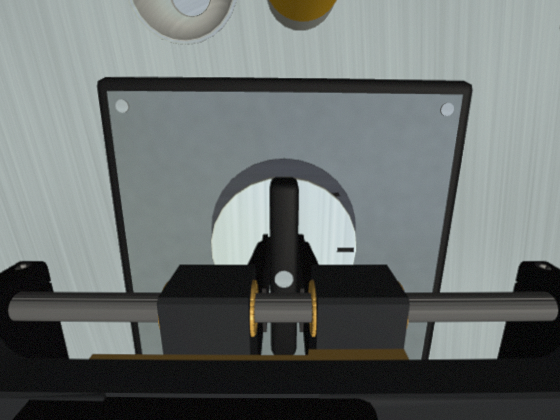

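The disc and bar have risen: the bar's left end in the 3x crop moved up about 11 px, which is about 13 mm. The grip holds, with the dot at (284,279) midway between the fingers. Next I turn gently.

Call:
{"name": "jog_arm", "arguments": {
  "increments": [
    {"delta_pos": [0,0,-0.3],"turn": [0,0,0.04],"jaw": -1},
    {"delta_pos": [0,0,-0.3],"turn": [0,0,0.08],"jaw": -1},
    {"delta_pos": [0,0,-0.3],"turn": [0,0,0.12],"jaw": -1},
    {"delta_pos": [0,0,-0.3],"turn": [0,0,0.12],"jaw": -1}
  ]
}}

```text
t: 4.17
tool_pos: [0.5319, 0.1286, 0.2309]
eef_rot: [2.458, 1.956, 0.001]
force: [6.7, -0.6, -6.9]
grip_width: 0.0139
grip_force: 30.0
```

```bash
python3 -c "
from h import *
st()"
```

```text
z 0.2309 yaw -0.2265 tau -0.051 F [ 6.7 -0.6 -6.9] xy [0.5319 0.1286] w 0.0139 q6 0.34 tilt [0.001  0.0001]
```

Call:
{"name": "jog_arm", "arguments": {
  "increments": [
    {"delta_pos": [0.2,0.7,0],"turn": [0,0,0.08],"jaw": -1},
    {"delta_pos": [0.2,0.7,0],"turn": [0,0,0.16],"jaw": -1},
    {"delta_pos": [0.2,0.7,0],"turn": [0,0,0.24],"jaw": -1},
    {"delta_pos": [0.2,0.7,0],"turn": [0,0,0.32],"jaw": -1},
    {"delta_pos": [0.2,0.7,0],"turn": [0,0,0.4],"jaw": -1}
  ]
}}

```text
t: 4.58
tool_pos: [0.5327, 0.1285, 0.2309]
eef_rot: [2.798, 1.427, 0.001]
force: [7.6, -2.6, -6.9]
grip_width: 0.0137
grip_force: 30.0
```

```bash
python3 -c "
from h import *
st()"
```

```text
z 0.2309 yaw -0.6277 tau 0.046 F [ 7.6 -2.6 -6.9] xy [0.5327 0.1285] w 0.0137 q6 0.74 tilt [ 0.0011 -0.0004]
```

Call:
{"name": "jog_arm", "arguments": {
  "increments": [
    {"delta_pos": [0.3,1,0],"turn": [0,0,0.08],"jaw": -1},
    {"delta_pos": [0.3,1,0],"turn": [0,0,0.16],"jaw": -1},
    {"delta_pos": [0.3,1,0],"turn": [0,0,0.24],"jaw": -1},
    {"delta_pos": [0.3,1,0],"turn": [0,0,0.32],"jaw": -1},
    {"delta_pos": [0.3,1,0],"turn": [0,0,0.38],"jaw": -1}
  ]
}}

```text
t: 5.0
tool_pos: [0.5334, 0.128, 0.2308]
eef_rot: [3.017, 0.872, 0.0]
force: [6.0, -4.5, -5.7]
grip_width: 0.0138
grip_force: 30.0
```

```bash
python3 -c "
from h import *
st()"
```

```text
z 0.2308 yaw -1.0079 tau 0.092 F [ 6.  -4.5 -5.7] xy [0.5334 0.128 ] w 0.0138 q6 1.12 tilt [ 0.0003 -0.0007]
```

Call:
{"name": "jog_arm", "arguments": {
  "increments": [
    {"delta_pos": [0.5,0.7,1.5],"turn": [0,0,0],"jaw": -1},
    {"delta_pos": [0.5,0.7,3],"turn": [0,0,0],"jaw": -1},
    {"delta_pos": [0.5,0.7,3],"turn": [0,0,0],"jaw": -1}
  ]
}}

```text
t: 5.25
tool_pos: [0.5336, 0.128, 0.2279]
eef_rot: [-3.016, -0.88, 0.002]
force: [0.6, -2.6, -1.5]
grip_width: 0.014
grip_force: 30.0
```

```bash
python3 -c "
from h import *
st()"
```

```text
z 0.2279 yaw -1.0028 tau -0.012 F [ 0.6 -2.6 -1.5] xy [0.5336 0.128 ] w 0.0140 q6 1.12 tilt [-0.001  -0.0001]
```

Call:
{"name": "jog_arm", "arguments": {
  "increments": [
    {"delta_pos": [0,0,0.7],"turn": [0,0,0],"jaw": -1},
    {"delta_pos": [0,0,1],"turn": [0,0,0],"jaw": -1},
    {"delta_pos": [0,0,1],"turn": [0,0,0],"jaw": -1}
  ]
}}

```text
t: 5.5
tool_pos: [0.5337, 0.128, 0.2277]
eef_rot: [3.016, 0.88, -0.0]
force: [-2.9, -1.5, 7.3]
grip_width: 0.014
grip_force: 30.0
```

```bash
python3 -c "
from h import *
st()"
```

```text
z 0.2277 yaw -1.0031 tau -0.105 F [-2.9 -1.5  7.3] xy [0.5337 0.128 ] w 0.0140 q6 1.12 tilt [-0.0002 -0.0001]
```

Call:
{"name": "jog_arm", "arguments": {
  "increments": [
    {"delta_pos": [0,0,0],"turn": [0,0,0.025],"jaw": -1},
    {"delta_pos": [0,0,0],"turn": [0,0,0.05],"jaw": -1},
    {"delta_pos": [0,0,0],"turn": [0,0,0.07],"jaw": -1},
    {"delta_pos": [0,0,0],"turn": [0,0,0.07],"jaw": -1}
  ]
}}

```text
t: 5.83
tool_pos: [0.5337, 0.128, 0.2277]
eef_rot: [3.045, 0.772, 0.0]
force: [-1.7, -2.0, 7.1]
grip_width: 0.0136
grip_force: 30.0
```

```bash
python3 -c "
from h import *
st()"
```

```text
z 0.2277 yaw -1.0739 tau -0.015 F [-1.7 -2.   7.1] xy [0.5337 0.128 ] w 0.0136 q6 1.19 tilt [ 0.0001 -0.0003]
```

Riding on the ring at 0.97 rad. I keep stepping, reading z and force after each step.

Call:
{"name": "jog_arm", "arguments": {
  "increments": [
    {"delta_pos": [0,0,0],"turn": [0,0,0.025],"jaw": -1},
    {"delta_pos": [0,0,0],"turn": [0,0,0.05],"jaw": -1},
    {"delta_pos": [0,0,0],"turn": [0,0,0.06],"jaw": -1},
    {"delta_pos": [0,0,0],"turn": [0,0,0.06],"jaw": -1}
  ]
}}

```text
t: 6.17
tool_pos: [0.5338, 0.1279, 0.2277]
eef_rot: [3.066, 0.682, 0.0]
force: [-1.4, -3.1, 5.9]
grip_width: 0.0141
grip_force: 30.0
```

Call:
{"name": "jog_arm", "arguments": {
  "increments": [
    {"delta_pos": [0,0,0],"turn": [0,0,0.025],"jaw": -1},
    {"delta_pos": [0,0,0],"turn": [0,0,0.05],"jaw": -1},
    {"delta_pos": [0,0,0],"turn": [0,0,0.06],"jaw": -1},
    {"delta_pos": [0,0,0],"turn": [0,0,0.06],"jaw": -1}
  ]
}}

```text
t: 6.5
tool_pos: [0.5339, 0.1278, 0.2277]
eef_rot: [3.085, 0.589, 0.0]
force: [-1.2, -3.9, 6.1]
grip_width: 0.014
grip_force: 30.0
```

Call:
{"name": "jog_arm", "arguments": {
  "increments": [
    {"delta_pos": [0.3,0.3,0],"turn": [0,0,0.025],"jaw": -1},
    {"delta_pos": [0.3,0.3,0],"turn": [0,0,0.05],"jaw": -1},
    {"delta_pos": [0.3,0.3,0],"turn": [0,0,0.06],"jaw": -1},
    {"delta_pos": [0.3,0.3,0],"turn": [0,0,0.06],"jaw": -1}
  ]
}}

```text
t: 6.83
tool_pos: [0.534, 0.1277, 0.2276]
eef_rot: [3.102, 0.496, -0.001]
force: [-1.5, -3.1, 7.0]
grip_width: 0.014
grip_force: 30.0
```

Call:
{"name": "jog_arm", "arguments": {
  "increments": [
    {"delta_pos": [0,0,0],"turn": [0,0,0.025],"jaw": -1},
    {"delta_pos": [0,0,0],"turn": [0,0,0.05],"jaw": -1},
    {"delta_pos": [0,0,0],"turn": [0,0,0.06],"jaw": -1},
    {"delta_pos": [0,0,0],"turn": [0,0,0.06],"jaw": -1}
  ]
}}

```text
t: 7.17
tool_pos: [0.534, 0.1275, 0.2271]
eef_rot: [3.115, 0.401, -0.001]
force: [-1.2, -6.1, 2.7]
grip_width: 0.0138
grip_force: 30.0
```

z has dropped and the force has fallen at about 1.21 rad. I'll stop turning and test it by pressing slightly.

Call:
{"name": "jog_arm", "arguments": {
  "increments": [
    {"delta_pos": [0,0,0.5],"turn": [0,0,0],"jaw": -1},
    {"delta_pos": [0,0,1],"turn": [0,0,0],"jaw": -1},
    {"delta_pos": [0,0,1],"turn": [0,0,0],"jaw": -1}
  ]
}}

```text
t: 7.42
tool_pos: [0.5341, 0.1276, 0.2265]
eef_rot: [3.115, 0.402, -0.001]
force: [-2.8, -5.3, 8.4]
grip_width: 0.0139
grip_force: 30.0
```

```bash
python3 -c "
from h import *
st()"
```

```text
z 0.2265 yaw -1.3138 tau -0.027 F [-2.8 -5.3  8.4] xy [0.5341 0.1276] w 0.0139 q6 1.43 tilt [-0.0004 -0.0005]
```

Call:
{"name": "jog_arm", "arguments": {
  "increments": [
    {"delta_pos": [0.4,0,0],"turn": [0,0,0.015],"jaw": -1},
    {"delta_pos": [0.4,0,0],"turn": [0,0,0.03],"jaw": -1},
    {"delta_pos": [0.4,0,0],"turn": [0,0,0.03],"jaw": -1}
  ]
}}

```text
t: 7.67
tool_pos: [0.5342, 0.1275, 0.2261]
eef_rot: [3.121, 0.354, -0.003]
force: [-2.3, -5.9, 4.2]
grip_width: 0.0136
grip_force: 30.0
```

```bash
python3 -c "
from h import *
st()"
```

```text
z 0.2261 yaw -1.3447 tau -0.082 F [-2.3 -5.9  4.2] xy [0.5342 0.1275] w 0.0136 q6 1.46 tilt [-0.0015 -0.0009]
```

Call:
{"name": "jog_arm", "arguments": {
  "increments": [
    {"delta_pos": [0,0,0.7],"turn": [0,0,0],"jaw": -1},
    {"delta_pos": [0,0,1.4],"turn": [0,0,0],"jaw": -1},
    {"delta_pos": [0,0,1.4],"turn": [0,0,0],"jaw": -1}
  ]
}}

```text
t: 7.92
tool_pos: [0.5341, 0.1276, 0.2252]
eef_rot: [3.121, 0.355, -0.002]
force: [-4.3, -4.9, 8.3]
grip_width: 0.0139
grip_force: 30.0
```

```bash
python3 -c "
from h import *
st()
b=r.capture('scene')[:,:,::-1]
cv2.imwrite('pics/s3.png',cv2.resize(b[140:240,260:390],None,fx=4,fy=4))"
```

```text
z 0.2252 yaw -1.3441 tau -0.241 F [-4.3 -4.9  8.3] xy [0.5341 0.1276] w 0.0139 q6 1.46 tilt [-0.0013 -0.0006]
```

View pics/s3.png

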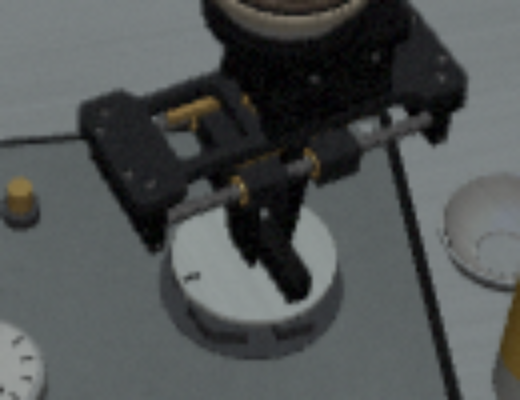

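The scene crop shows the bar turned about 1.2 rad and the disc at (255,260), but the height is unclear. I'll check for slip by how far the dot moved relative to the gripper in the wrist images.

```bash
cat >> h.py <<'E'
def dot(i):
    g=cv2.cvtColor(i,cv2.COLOR_BGR2GRAY)[268:292,272:300].astype(float);w=np.clip(g-100,0,None);y,x=np.mgrid[268:292,272:300]
    return np.array([(w*x).sum(),(w*y).sum()])/w.sum(),(g>150).sum()
E
python3 - <<'E'
from h import *
i=r.capture('wrist')[:,:,::-1];cv2.imwrite('pics/w3.png',i);print(dot(cv2.imread('pics/w2.png')),dot(i))
c=r.camera_info('wrist');V=np.array(c['view']);K=np.array(c['camera_matrix']);s=r.get_state();A=R.from_rotvec(s['eef_rot'])
for dz in(.046,.049,.052): # dot depth ahead of TCP
    p=V[:3,:3]@(s['tool_pos']+A.apply([0,0,dz]))+V[:3,3];print(dz,(K@p/p[2])[:2])
E
```

```text
(array([283.4878825 , 278.89522644]), np.int64(206)) (array([283.83104044, 279.28717594]), np.int64(200))
0.046 [282.45822458 280.5404863 ]
0.049 [282.46972166 277.39941337]
0.052 [282.4808086  274.37039659]
```

```bash
cat >> h.py <<'E'
def edge(g,cols=range(311,323),thr=110):
    o=[]
    for c in cols:
        p=g[205:232,c];k=np.where((p[:-1]>=thr)&(p[1:]<thr))[0]
        o.append(205+k[0]+(p[k[0]]-thr)/(p[k[0]]-p[k[0]+1]) if len(k) else np.nan)
    return np.array(o)
E
python3 - <<'E'
from h import *
G=lambda i:cv2.cvtColor(i,cv2.COLOR_BGR2GRAY).astype(float)
a=G(cv2.imread('pics/scene0.png'));n=G(r.capture('scene')[:,:,::-1])
s=cv2.imread('pics/s2.png')[:,390:];u=np.zeros((420,560));u[140:240,260:390]=G(cv2.resize(s,(130,100),interpolation=cv2.INTER_AREA))
a2=a.copy();a2[140:240,260:390]=G(cv2.resize(cv2.imread('pics/s2.png')[:,:390],(130,100),interpolation=cv2.INTER_AREA))
for x in(a,a2,u,n): e=edge(x);print(e.round(2),np.nanmedian(e))
print(n[205:232,316])
E
```

```text
[218.94 219.48 219.97 220.49 220.8  221.18 221.48 221.63 221.96 222.03
 222.42 222.51] 221.32613636363635
[218.93 219.42 219.93 220.41 220.72 221.13 221.4  221.58 221.85 222.03
 222.33 222.44] 221.2657894736842
[214.83 215.58 215.84 216.4  216.76 217.17 217.58 217.71 217.83 218.22
 218.59 218.66] 217.3751879699248
[216.46 217.09 217.66 218.18 218.69 218.88 219.32 219.33 219.67 219.77
 219.85 219.95] 219.10118655240606
[148. 148. 150. 149. 147. 147. 144. 147. 147. 148. 149. 148. 149. 146.
 105.  66.  56.  55.  36.  30.  40.  52.  57.  49.  78.  93.  92.]
```

By the scene image, the disc has sunk from 12 mm to about 8 mm of lift, so the key is in the slot and the grip isn't slipping. I'll push it home without turning.

Call:
{"name": "jog_arm", "arguments": {
  "increments": [
    {"delta_pos": [0,0,1],"turn": [0,0,0],"jaw": -1},
    {"delta_pos": [0,0,2],"turn": [0,0,0],"jaw": -1},
    {"delta_pos": [0,0,3],"turn": [0,0,0],"jaw": -1},
    {"delta_pos": [0,0,3],"turn": [0,0,0],"jaw": -1}
  ]
}}

```text
t: 8.4
tool_pos: [0.534, 0.1275, 0.2221]
eef_rot: [3.121, 0.354, -0.003]
force: [-4.6, -7.2, 6.9]
grip_width: 0.0139
grip_force: 30.4
```

```bash
python3 -c "
from h import *
st()"
```

```text
z 0.2221 yaw -1.3450 tau -0.607 F [-4.6 -7.2  6.9] xy [0.534  0.1275] w 0.0139 q6 1.46 tilt [-0.0017 -0.0005]
```

Call:
{"name": "jog_arm", "arguments": {
  "increments": [
    {"delta_pos": [-0.6,0.6,0],"turn": [0,0,0.01],"jaw": -1},
    {"delta_pos": [-0.6,0.6,0],"turn": [0,0,0.02],"jaw": -1},
    {"delta_pos": [-0.6,0.6,0],"turn": [0,0,0.02],"jaw": -1}
  ]
}}

```text
t: 8.65
tool_pos: [0.5339, 0.1272, 0.222]
eef_rot: [-3.125, -0.322, 0.001]
force: [-3.7, -2.8, 5.9]
grip_width: 0.0137
grip_force: 30.1
```

```bash
python3 -c "
from h import *
st()"
```

```text
z 0.2220 yaw -1.3655 tau -0.418 F [-3.7 -2.8  5.9] xy [0.5339 0.1272] w 0.0137 q6 1.48 tilt [-0.0007  0.0003]
```

Side load and torque are down, so I continue pressing home.

Call:
{"name": "jog_arm", "arguments": {
  "increments": [
    {"delta_pos": [-0.5,0,1],"turn": [0,0,0.01],"jaw": -1},
    {"delta_pos": [-0.5,0,2],"turn": [0,0,0.02],"jaw": -1},
    {"delta_pos": [-0.5,0,3],"turn": [0,0,0.02],"jaw": -1},
    {"delta_pos": [-0.5,0,4],"turn": [0,0,0.02],"jaw": -1},
    {"delta_pos": [-0.5,0,4],"turn": [0,0,0.02],"jaw": -1}
  ]
}}

```text
t: 9.07
tool_pos: [0.5338, 0.1271, 0.2178]
eef_rot: [-3.128, -0.292, -0.001]
force: [0.1, -2.0, 2.3]
grip_width: 0.0138
grip_force: 30.0
```

Run:
```python
from h import *
st();n=cv2.cvtColor(r.capture('scene')[:,:,::-1],cv2.COLOR_BGR2GRAY).astype(float)
print("lift",14.3*(221.3-np.nanmedian(edge(n)))/3.91)
```

```text
z 0.2178 yaw -1.3844 tau -0.172 F [ 0.1 -2.   2.3] xy [0.5338 0.1271] w 0.0138 q6 1.50 tilt [0.0003 0.0002]
lift 0.9456528899110951
```

Call:
{"name": "jog_arm", "arguments": {
  "increments": [
    {"delta_pos": [0,0,1],"turn": [0,0,0],"jaw": -1},
    {"delta_pos": [0,0,2],"turn": [0,0,0],"jaw": -1},
    {"delta_pos": [0,0,3],"turn": [0,0,0],"jaw": -1},
    {"delta_pos": [0,0,3],"turn": [0,0,0],"jaw": -1}
  ]
}}

```text
t: 9.45
tool_pos: [0.534, 0.1271, 0.216]
eef_rot: [3.128, 0.293, 0.002]
force: [-3.8, -4.0, 16.3]
grip_width: 0.0138
grip_force: 30.0
```

Run:
```python
from h import *
st();n=cv2.cvtColor(r.capture('scene')[:,:,::-1],cv2.COLOR_BGR2GRAY).astype(float)
print("lift",14.3*(221.3-np.nanmedian(edge(n)))/3.91)
```

```text
z 0.2160 yaw -1.3841 tau -0.205 F [-3.8 -4.  16.3] xy [0.534  0.1271] w 0.0138 q6 1.50 tilt [0.0014 0.0001]
lift -1.2580963004998484
```

It sits on its stop: z is level with the start at 16 N. I'll ease the press, release and retreat upwards.

Call:
{"name": "jog_arm", "arguments": {
  "increments": [
    {"delta_pos": [0,0,-1],"turn": [0,0,0],"jaw": -1},
    {"delta_pos": [0,0,-1],"turn": [0,0,0],"jaw": 0},
    {"delta_pos": [0,0,-1],"turn": [0,0,0],"jaw": 0},
    {"delta_pos": [0,0,-1],"turn": [0,0,0],"jaw": 0},
    {"delta_pos": [0,0,-1],"turn": [0,0,0],"jaw": 0}
  ]
}}

```text
t: 9.92
tool_pos: [0.5337, 0.1273, 0.2153]
eef_rot: [-3.128, -0.293, 0.001]
force: [-0.3, -0.6, 1.2]
grip_width: 0.0351
grip_force: 0.0
```

Call:
{"name": "jog_arm", "arguments": {
  "increments": [
    {"delta_pos": [0,0,0],"turn": [0,0,0],"jaw": 0},
    {"delta_pos": [0,0,0],"turn": [0,0,0],"jaw": 0}
  ]
}}

```text
t: 10.08
tool_pos: [0.5338, 0.1272, 0.2155]
eef_rot: [-3.128, -0.293, 0.0]
force: [-0.8, 0.8, -0.0]
grip_width: 0.0456
grip_force: 0.0
```

Call:
{"name": "jog_arm", "arguments": {
  "increments": [
    {"delta_pos": [0,0,-15],"turn": [0,0,0],"jaw": 0},
    {"delta_pos": [0,0,-40],"turn": [0,0,0],"jaw": 0},
    {"delta_pos": [0,0,-70],"turn": [0,0,0],"jaw": 0},
    {"delta_pos": [0,0,-90],"turn": [0,0,0],"jaw": 0},
    {"delta_pos": [0,0,-90],"turn": [0,0,0],"jaw": 0}
  ]
}}

```text
t: 10.5
tool_pos: [0.5347, 0.1273, 0.3096]
eef_rot: [-3.128, -0.293, -0.01]
force: [0.2, -0.1, 0.0]
grip_width: 0.0475
grip_force: 0.0
```

Run:
```python
from h import *
st();b=r.capture('scene')[:,:,::-1];n=cv2.cvtColor(b,cv2.COLOR_BGR2GRAY).astype(float)
print("lift",14.3*(221.3-np.nanmedian(edge(n)))/3.91)
w=r.capture('wrist')[:,:,::-1]
cv2.imwrite('pics/end.png',np.hstack([cv2.resize(b,(400,300)),cv2.resize(w,(400,300))]))
```

```text
z 0.3096 yaw -1.3840 tau 0.016 F [ 0.2 -0.1  0. ] xy [0.5347 0.1273] w 0.0475 q6 1.50 tilt [0.0063 0.0009]
lift -0.8284313725488899
```

View pics/end.png

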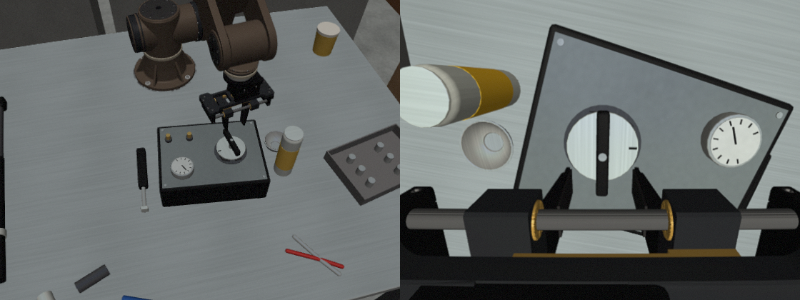

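The end picture shows the bar turned about 1.28 rad and fully down, the gripper clear above it, and the can, dish and damper in place.

Call:
{"name": "jog_arm", "arguments": {
  "increments": [
    {"delta_pos": [0,0,0],"turn": [0,0,0],"jaw": 0},
    {"delta_pos": [0,0,0],"turn": [0,0,0],"jaw": 0}
  ]
}}

```text
t: 10.77
tool_pos: [0.5335, 0.1271, 0.3045]
eef_rot: [-3.128, -0.293, 0.003]
force: [-0.9, -0.1, 0.1]
grip_width: 0.0477
grip_force: 0.0
```

```bash
python3 -c "
from rig import r
print(r.job_done())"
```

```text
the job is handed in; nothing more can be done
None
```

The selector was pulled up, turned clockwise until it caught at about 1.2 rad, eased about 0.04 rad further in the slot to relieve side load (about 1.28 rad now), pushed home to its stop and released; the job is handed in at about 10.8 s, the can, dish and damper look undisturbed, and no verdict was returned.

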